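# Load the curing cradle and throw the lamp switch

## Task

Set the eyepieces curing. While the lamp is still off, lay the loose eyepiece on top of the two in the cradle, settled in the groove between them with its ends level with theirs, and let go of it; then throw the red-handled lamp switch under the collimator's tube over, away from the robot, until it is fully home at on. Keep the lower two in place in the cradle and do not disturb the other things on the desk.

Things in the scene. Friction and masses are not known exactly. Their poses are not given: they have to be found in the camera images.
- eyepiece_loose: the loose eyepiece: a black cylinder with brass bands, 50 mm diameter, 110 mm long, 0.25 kg, lying on the wooden rest. Origin at its centre; y runs along its length (both ends alike).
- eyepiece_near: like the loose one; lies in the cradle on its near (-x) side. Origin at its centre, y along its length.
- eyepiece_far: like the loose one; lies in the cradle on its far (+x) side, against the near one. Origin at its centre, y along its length.
- cradle: fixed grey cast stand with an open-ended aluminium cradle on top: floor 170 mm above the desk, 102 mm wide inside (x), walls 8 mm thick and 30 mm above the floor, 100 mm long (y). Foot 150 x 130 mm. Origin on the desk under its middle. The two eyepieces lie along y, centres 25 mm above the floor; a third in the groove between them has its centre 238 mm above the origin.
- rest: fixed pale wooden rest, 90 x 80 mm, floor 12 mm high, two ridges 8 mm high along its y keep the loose eyepiece from rolling (eyepiece centre 37 mm above the desk). Origin on the desk under its middle.
- collimator: fixed green collimator lamp; origin on the desk under the switch pivot, -x faces the robot. Base x -35 to 75 mm, 25 mm high. Tube of 45 mm radius along y, axis 300 mm up, straight over the pivot, y -170 to 220 mm; black hood of 66 mm radius at y -190 to -140 mm; lamp house y 220 to 340 mm. Pillars of 18 mm radius at y = -150 and 150 mm. Brass knob on top.
- switch_pivot (a point): on the hinge axis of the lamp switch (axis along the collimator's y), 50 mm above the desk, straight under the tube's axis. Axes as the collimator's.
- switch_handle (a point): centre of the switch's red cross handle: a bar of 24 mm diameter, 90 mm long along y, carried 95 mm from the pivot on two brass arms (12 mm wide, at y = -28 and +28 mm).
- switch (a joint): angle of the lamp switch: 0 = off, handle leaning 50 degrees towards the robot (-x of the collimator); 0.87 = upright; 1.74 = on, leaning 50 degrees away from the robot. It is heavy and falls to whichever stop is nearer; about 3 N at the handle moves it.
- level: bystander: brass spirit level, 130 x 30 mm, 32 mm high, origin at the centre of its underside or lying side.
- test_disc: bystander: round clear glass test disc, 100 mm across, 16 mm high, origin at the centre of its underside or lying side.
- objective: bystander: blackened objective lens cell, 90 mm across, 50 mm high, origin at the centre of its underside or lying side.
- screwdriver: bystander: screwdriver, 190 mm long, lying flat, origin at the centre of its underside or lying side.
- cement: bystander: amber bottle, 44 mm across, 90 mm high, origin at the centre of its underside or lying side.
- mug: bystander: white mug, 80 mm across, 90 mm high, origin at the centre of its underside or lying side.
- tin: bystander: aluminium tin, 70 mm across, 60 mm high, origin at the centre of its underside or lying side.

How it is judged:
On the way, in this order (a step that is already met when the one before it is completed fails the run):
1. the loose eyepiece lies in the groove on the two others, let go, with the switch still off (x of eyepiece_loose in the frame of cradle between -0.008 and 0.008 m and y of eyepiece_loose in the frame of cradle between -0.02 and 0.02 m and z of eyepiece_loose in the frame of cradle between 0.23 and 0.245 m and angle between the y axis of eyepiece_loose and the y axis of cradle, either way round below 0.12 rad and x of eyepiece_near in the frame of cradle between -0.0315 and -0.0195 m and y of eyepiece_near in the frame of cradle between -0.02 and 0.02 m and z of eyepiece_near in the frame of cradle between 0.188 and 0.203 m and x of eyepiece_far in the frame of cradle between 0.0195 and 0.0315 m and y of eyepiece_far in the frame of cradle between -0.02 and 0.02 m and z of eyepiece_far in the frame of cradle between 0.188 and 0.203 m and linear speed of eyepiece_loose below 0.02 m/s and contact force between eyepiece_loose and the fingers below 0.05 N and contact force between eyepiece_loose and the arm below 0.05 N and value of joint switch below 0.4 rad), for 0.2 s.
2. the switch is thrown fully home to on (value of joint switch above 1.66 rad), for 0.2 s.
At the end, for the whole second after the job is handed in: Loose eyepiece let go and at rest in the groove: within 8 mm across, 20 mm along and 0.12 rad of the cradle's middle line, 230 to 245 mm above its origin; lower two on the cradle floor within 6 mm across, 20 mm along of their places; switch beyond 1.66 rad (on) (x of eyepiece_loose in the frame of cradle between -0.008 and 0.008 m and y of eyepiece_loose in the frame of cradle between -0.02 and 0.02 m and z of eyepiece_loose in the frame of cradle between 0.23 and 0.245 m and angle between the y axis of eyepiece_loose and the y axis of cradle, either way round below 0.12 rad and x of eyepiece_near in the frame of cradle between -0.0315 and -0.0195 m and y of eyepiece_near in the frame of cradle between -0.02 and 0.02 m and z of eyepiece_near in the frame of cradle between 0.188 and 0.203 m and x of eyepiece_far in the frame of cradle between 0.0195 and 0.0315 m and y of eyepiece_far in the frame of cradle between -0.02 and 0.02 m and z of eyepiece_far in the frame of cradle between 0.188 and 0.203 m and linear speed of eyepiece_loose below 0.02 m/s and contact force between eyepiece_loose and the fingers below 0.05 N and contact force between eyepiece_loose and the arm below 0.05 N and value of joint switch above 1.66 rad); the robot touches nothing.
It fails at once if the switch is thrown towards on before the loose eyepiece lies on the two others (value of joint switch above 0.8 rad and z of eyepiece_loose in the frame of cradle below 0.225 m).
It fails at once if a bystander is moved more than 30 mm (distance of any of level, test_disc, objective, screwdriver, cement, mug, tin from where it was at the start of the episode above 0.03 m).
It also fails if it takes over 61 s, if anything falls off the work surface, if the arm or the gripper's body presses on something with over 40 N, if the wrist force passes 120 N, or if a joint passes its speed limit or range.

## Robot

A 7-joint arm with a two-finger parallel gripper is mounted at the origin on the work surface. World frame = base frame: x ahead of the robot, y to its left, z up, the work surface at z = 0. Lengths are in m, angles in rad, forces in N, time in s.
With the tool pointing down it reaches from about 0.375 to 0.925 m from the base axis. Payload 3.1 kg.
Tool frame: the origin (TCP) lies midway between the tips of the shut fingers; the grasp point (between the pads) lies 19 mm behind it; z points along the fingers, y is the line along which they close (so a half turn about z gives the same grasp; the last joint's range is limited). The gripper opens to 85 mm and grips with 20 to 120 N. Pads are 22 mm wide; open, the fingers measure 114 mm over their backs; the gripper's body (76 mm by 85 mm) begins 54 mm behind the grasp point. The pads swing forward as they close: fully open they stand 13 mm farther back than shut.
Start: joints at [-1.272, 0.383, 0.044, 1.598, -0.018, 1.161, -0.05], TCP at [0.251, 0.6, 0.231] pointing down, gripper open.
Joint ranges: [-2.61, 2.61], [-0.41, 2.15], [-1.48, 1.57], [0, 2.5], [-1.57, 4.71], [0.05, 1.97], [-2.85, 2.85]. Speed limits (rad/s): [2.79, 2.79, 3.14, 3.14, 3.14, 3.14, 3.14].

## Interface

Orientations are given as a unit quaternion [x, y, z, w].
In Python, from plant import bot gives the robot as it stands.
- The arm moves only by the tool step_arm, never from a script. Its argument "targets" is a list of rows, each an object with "linear": the shift along the world's x, y, z in mm, a list of three; "turn": the turn, a rotation vector about the world's x, y, z in rad, a list of three. A call has 1 to 5 rows; each row shifts and turns the commanded pose from where the row before left it; what a row does not reach is not made up. A row lasts 1/10 s, in which the tool goes at most 50 mm and 8.59 degrees, less where a joint would pass 70% of its speed; a pose out of reach is approached as far as the arm can. A call is refused whole if a number of a shift passes 50 or a number of a turn 0.15, either way. A call with a gripper value outside its range is refused whole. "hand" is the closure, from -1 (fully open) to 1 (shut), set as the call begins (left out, the last holds). The fingers move at their own pace and stop on an object; the grip force is fixed at half the most. Time passes only in rows, so rows that do not move let the fingers close. It gives the time, the measured TCP pose, the force, the opening and the grip force at its end, in the units of the state.
- bot.get_obs(): the state, without advancing time (a new reading comes with each control period).
- bot.get_image(name): name is "side" or "top"; returns a dict with "frame" (480x640x3 uint8, red, green, blue), "fx", "fy", "cx", "cy" (pixels), "k1" (the pictures are not rectified: a ray, as slopes to the right and down, at radius r is drawn at 1 + k1 r^2 times it, then the intrinsics apply), "R" (3x3) and "t" (3): a world point X has camera coordinates R X + t. Camera axes: x right, y down, z forward; pixel columns grow to the right and rows downward; lengths in m; the calibration is good to about 2 mm. A picture is of the moment at which its call begins. There is no depth.
- bot.close_job(): hands the job in; it is judged then, once.
Trained networks look in the newest picture that a camera, given by its name, has taken for a name from the list of things; names that differ only in an ending like _2 or _b are one class to them, and where a whole thing is asked for, a point or a joint stands for the part that bears it (a point fixed in the world has none). Each returns a list of dicts, best first, with "confidence" (0 to 1); they miss things now and then, are a little off and sometimes report something else, mostly with a low value. They report only what shows in the picture. A call takes as long as a camera call.
- bot.spot_in(camera, target): "location" ([column, row] in pixels, amid what is visible of it).
- bot.spot_point(camera, target): "location" ([column, row] in pixels: a listed point, or the origin of a listed thing).
The state is a dict: "time": time; "q": joint angles; "joint_velocities": joint speeds; "effort": joint torques, N m; "position": TCP position; "tool_rot": TCP orientation; "force": force on the tool from outside, world axes, zero at the start; "moment": the same for the moment, N m; "gripper_width": finger opening in m; "finger_force": force on a finger pad.
Only numpy, scipy, OpenCV 4.12 (cv2) and the standard library are available. Lean on these libraries where they do the work, as an engineer would, in place of code of your own. Each camera call takes 0.05 s, during which the arm holds its last target. There are 200 camera calls.

## Working session

There is one attempt and no reset: what is moved stays moved. The work goes in short steps, Python scripts to look and compute and a tool call to move; the robot and the scene stay as the last step left them, time stands still between calls to the robot, and variables do not carry over. Pictures are saved under pics/ and viewed, at most 10 in all, crops included, and the job is handed in when it is done.

Besides the shell and the picture viewer there is one more tool, called after "Request:" by a JSON object that holds its "method" and its "body", one argument or row to a line. step_arm: Moves the arm, as the interface text tells. Its arguments: {"type":"object","properties":{"targets":{"type":"array"},"hand":{"type":"number"}},"required":["targets"]}

```bash
mkdir -p pics
cat > h.py <<'E'
import numpy as np, cv2, sys
from plant import bot
def ray(im,uv):
    p=np.array([(uv[0]-im["cx"])/im["fx"],(uv[1]-im["cy"])/im["fy"]]); s=p.copy()
    for _ in range(30): s=p/(1+im["k1"]*(s@s))
    R=np.array(im["R"]);t=np.array(im["t"])
    d=R.T@np.array([s[0],s[1],1.]); return -R.T@t,d/np.linalg.norm(d)
def at_z(im,uv,z):
    o,d=ray(im,uv); return o+d*(z-o[2])/d[2]
def proj(im,X):
    c=np.array(im["R"])@np.array(X,float)+np.array(im["t"]); s=c[:2]/c[2]; s=s*(1+im["k1"]*(s@s))
    return np.array([s[0]*im["fx"]+im["cx"],s[1]*im["fy"]+im["cy"]])
def tri(a,b):
    (o,d),(p,e)=a,b
    A=np.stack([d,-e],1); k=np.linalg.lstsq(A,p-o,rcond=None)[0]
    x,y=o+d*k[0],p+e*k[1]; return (x+y)/2,np.linalg.norm(x-y)
E
python3 - <<'E'
from h import *
np.set_printoptions(precision=4,suppress=True)
ims={}
for c in("top","side"):
    im=bot.get_image(c); ims[c]=im
    cv2.imwrite(f"pics/{c}0.png",im["frame"][:,:,::-1])
    print(c,im["fx"],im["k1"],-np.array(im["R"]).T@im["t"])
for n in["eyepiece_loose","eyepiece_near","eyepiece_far","cradle","rest","collimator","switch_pivot","switch_handle","level","test_disc","objective","screwdriver","cement","mug","tin"]:
    L={c:bot.spot_point(c,n)[:3] for c in ims}
    for c in L: print(n,c,[(np.round(l["location"],1).tolist(),round(l["confidence"],2)) for l in L[c]])
    if L["top"] and L["side"]:
        print("   tri",*tri(*[ray(ims[c],L[c][0]["location"]) for c in("top","side")]))
print(bot.get_obs())
E
```

```text
top 621.9429093483326 -0.07269980056812508 [ 0.3987 -0.0299  1.3172]
side 525.8788803672493 -0.02115468936455336 [ 0.4867 -0.775   1.0583]
eyepiece_loose top [([477.4, 296.0], 0.58)]
eyepiece_loose side [([304.5, 402.1], 0.73), ([408.8, 388.0], 0.53), ([342.3, 239.1], 0.17)]
   tri [ 0.4938 -0.3493  0.0338] 0.010811876301709735
eyepiece_near top [([336.9, 264.4], 0.69)]
eyepiece_near side [([314.3, 235.9], 0.86)]
   tri [ 0.5368 -0.0551  0.2029] 0.000776380953824158
eyepiece_far top [([338.9, 237.9], 0.8)]
eyepiece_far side [([343.0, 240.3], 0.91)]
   tri [ 0.5931 -0.0595  0.1879] 0.01145045005656702
cradle top [([477.7, 295.4], 0.44)]
cradle side [([325.3, 284.9], 0.76)]
   tri [ 0.5045 -0.2759  0.3352] 0.07229420595669649
rest top [([469.4, 298.0], 0.97)]
rest side [([300.0, 404.5], 0.77), ([331.2, 165.7], 0.19)]
   tri [ 0.4883 -0.3401  0.0019] 0.0034286032783461457
collimator top [([158.9, 249.9], 0.78)]
collimator side [([413.0, 303.7], 0.67), ([326.1, 178.6], 0.63)]
   tri [ 0.8836  0.536  -0.9613] 0.29922701207552355
switch_pivot top [([151.2, 242.2], 0.75), ([457.8, 190.7], 0
[... 907 characters left out ...]
 tri [0.7937 0.0962 0.0116] 0.005522206061014684
tin top [([445.2, 386.9], 0.92)]
tin side [([215.3, 386.1], 0.72)]
   tri [ 0.3061 -0.2836 -0.009 ] 0.010330586695105615
{'time': 1.6, 'q': array([-1.2718,  0.3829,  0.0439,  1.5979, -0.0179,  1.1612, -0.0499]), 'joint_velocities': array([-0.0007, -0.0005, -0.0001, -0.001 ,  0.0007, -0.0014, -0.0012]), 'effort': array([  0.    , -43.3418,   1.0229, -24.9909,   0.0105,   0.0019,
         0.    ]), 'position': array([0.2512, 0.5995, 0.2313]), 'tool_rot': array([ 0.1971,  0.9804,  0.    , -0.    ]), 'force': array([-0.6155,  0.159 , -0.113 ]), 'moment': array([-0.0313,  0.0028, -0.0118]), 'finger_force': 0.0, 'gripper_width': 0.08529614578118039}
```

View pics/top0.png

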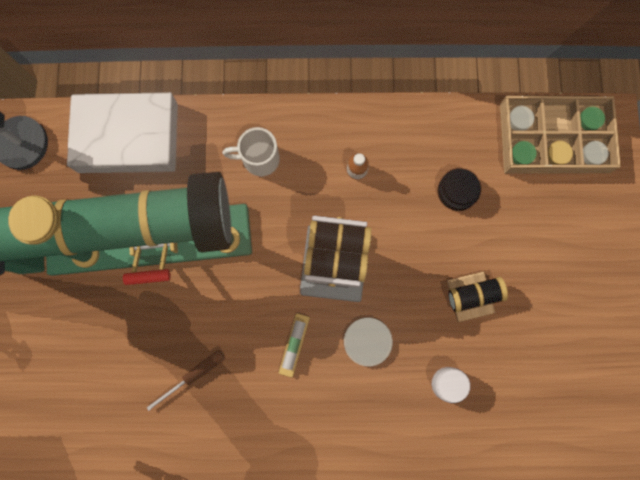

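View pics/side0.png

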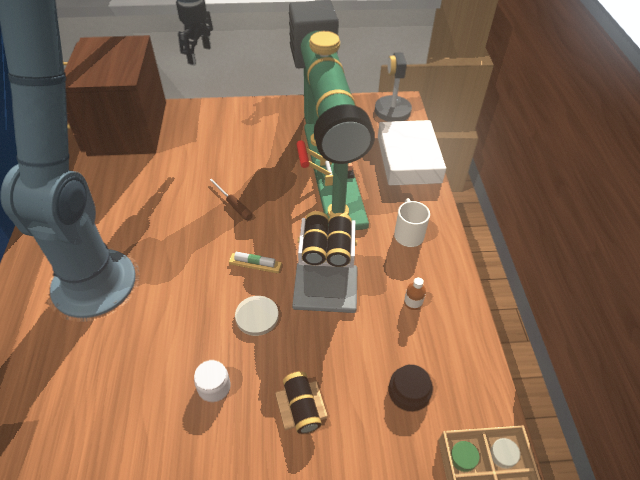

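Run:
```python
import cv2,numpy as np
a=cv2.imread("pics/top0.png")
f=lambda x,y,w,h,s:cv2.resize(a[y:y+h,x:x+w],None,fx=s,fy=s,interpolation=cv2.INTER_CUBIC)
o=np.zeros((600,800,3),np.uint8)
o[:300,:400]=f(440,260,80,60,5); o[:600,400:800]=f(295,205,80,120,5); o[300:600,:400]=f(110,220,133,100,3)[:300,:400] if 0 else cv2.resize(a[200:300,110:243],(400,300),interpolation=cv2.INTER_CUBIC)
for k in range(0,800,50):cv2.line(o,(k,0),(k,6),(255,255,255),1);cv2.line(o,(0,k),(6,k),(255,255,255),1)
cv2.imwrite("pics/crop.png",o)
```

```text
(no output)
```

View pics/crop.png

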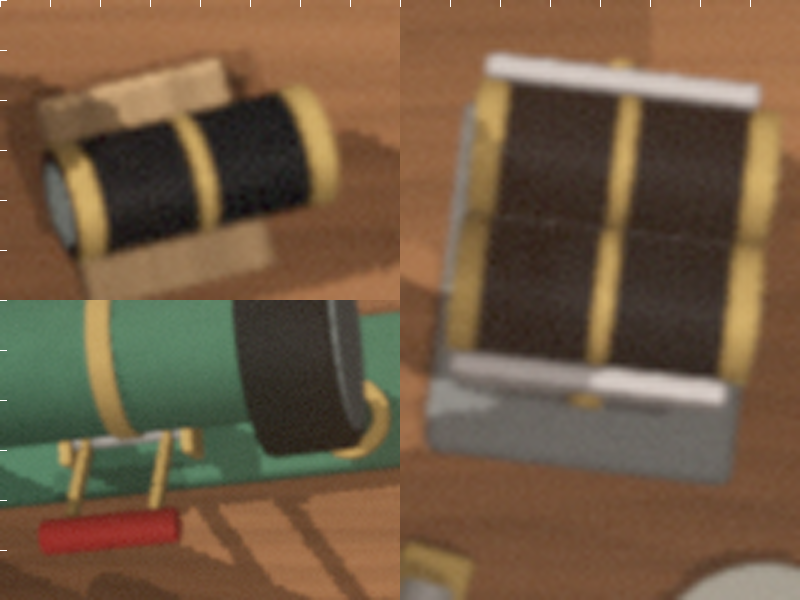

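```bash
cat > m.py <<'E'
from h import *
np.set_printoptions(precision=4,suppress=True)
T=bot.get_image("top");S=bot.get_image("side")
C=lambda x,y:(295+(x-400)/5,205+y/5)
L=lambda x,y:(440+x/5,260+y/5)
H=lambda x,y:(110+x*133/400,200+(y-300)/3)
w=[at_z(T,C(*p),.2) for p in [(487,55),(760,88),(727,403-0),(452,373)]]
print("walls",np.array(w)[:,:2]); 
print("lengths",[np.linalg.norm(w[i]-w[(i+1)%4]) for i in range(4)])
c=sum(w)/4; yd=(w[0]-w[1]+w[3]-w[2])[:2]; print("cradle",c,"yaw",np.arctan2(-yd[0],yd[1]))
ex=[at_z(T,L(*p),.037) for p in [(65,143),(300,85),(90,258),(320,202),(190,115),(208,225)]]
d=(ex[0]-ex[1]+ex[2]-ex[3])[:2];print("loose",(ex[4]+ex[5])/2,"dia",np.linalg.norm(ex[4]-ex[5]),"yaw",np.arctan2(-d[0],d[1]),[np.arctan2(-e[0],e[1]) for e in((ex[0]-ex[1]),(ex[2]-ex[3]))])
h=[at_z(T,H(*p),.111) for p in [(38,537),(180,525)]]
print("handle",h,np.linalg.norm(h[0]-h[1]),(h[0]+h[1])/2,"yaw",np.arctan2(-(h[0]-h[1])[0],(h[0]-h[1])[1]))
# collimator base near edge, z=.025 : px
b=[at_z(T,p,.025) for p in [(50,272),(250,252)]];d=b[0]-b[1];print("base edge yaw",b,np.arctan2(-d[0],d[1]))
for z,n,X in((0,"c",c),(0,"l",(ex[4]+ex[5])/2)): print(n,"side px",proj(S,X))
E
python3 m.py
```

```text
walls [[ 0.6264 -0.0114]
 [ 0.6132 -0.1112]
 [ 0.4979 -0.097 ]
 [ 0.5096  0.002 ]]
lengths [np.float64(0.10062670890054189), np.float64(0.11621550340342028), np.float64(0.09971323905226309), np.float64(0.11752671094180708)]
cradle [ 0.5618 -0.0544  0.2   ] yaw -0.12492003979934174
loose [ 0.4923 -0.3541  0.037 ] dia 0.0460024331107629 yaw 0.22486697953973359 [np.float64(0.22765239825622235), np.float64(0.2220041707529617)]
handle [array([0.5225, 0.3632, 0.111 ]), array([0.5297, 0.2699, 0.111 ])] 0.09361140617464041 [0.5261 0.3165 0.111 ] yaw 0.07687340111138068
base edge yaw [array([0.5472, 0.5485, 0.025 ]), array([0.5862, 0.1231, 0.025 ])] 0.09141154384370603
c side px [325.7849 236.0348]
l side px [301.1972 404.2511]
```

Request:
{"method": "step_arm", "body": {
  "targets": [
    {"linear": [25,-40,14],"turn": [0,0,-0.047]},
    {"linear": [25,-40,14],"turn": [0,0,-0.047]},
    {"linear": [25,-40,14],"turn": [0,0,-0.047]},
    {"linear": [25,-40,14],"turn": [0,0,-0.047]},
    {"linear": [25,-40,14],"turn": [0,0,-0.047]}
  ],
  "hand": -1
}}

```text
time: 2.2
position: [0.377, 0.3978, 0.3021]
tool_rot: [0.312, 0.95, 0.0, 0.0]
force: [1.4, 0.2, -0.3]
gripper_width: 0.0853
finger_force: 0.0
```

Request:
{"method": "step_arm", "body": {
  "targets": [
    {"linear": [4,-45,0],"turn": [0,0,-0.047]},
    {"linear": [4,-45,0],"turn": [0,0,-0.047]},
    {"linear": [4,-45,0],"turn": [0,0,-0.047]},
    {"linear": [4,-45,0],"turn": [0,0,-0.047]},
    {"linear": [4,-45,0],"turn": [0,0,-0.047]}
  ]
}}

```text
time: 2.7
position: [0.3962, 0.1726, 0.3015]
tool_rot: [0.421, 0.907, 0.001, 0.0]
force: [0.9, -1.4, 0.0]
gripper_width: 0.0851
finger_force: 0.0
```

Request:
{"method": "step_arm", "body": {
  "targets": [
    {"linear": [2,-45,0],"turn": [0,0,-0.047]},
    {"linear": [2,-45,0],"turn": [0,0,-0.047]},
    {"linear": [2,-45,0],"turn": [0,0,-0.047]},
    {"linear": [2,-45,0],"turn": [0,0,-0.047]},
    {"linear": [2,-45,0],"turn": [0,0,-0.047]}
  ]
}}

```text
time: 3.2
position: [0.406, -0.0524, 0.3016]
tool_rot: [0.524, 0.852, 0.001, 0.0]
force: [1.1, -0.5, -0.2]
gripper_width: 0.0855
finger_force: 0.0
```

Request:
{"method": "step_arm", "body": {
  "targets": [
    {"linear": [6,-45,-5],"turn": [0,0,-0.047]},
    {"linear": [6,-45,-5],"turn": [0,0,-0.047]},
    {"linear": [6,-45,-5],"turn": [0,0,-0.047]},
    {"linear": [6,-45,-5],"turn": [0,0,-0.047]},
    {"linear": [6,-45,-5],"turn": [0,0,-0.047]}
  ]
}}

```text
time: 3.7
position: [0.4364, -0.2772, 0.2769]
tool_rot: [0.62, 0.784, 0.001, 0.001]
force: [0.8, 0.8, -0.5]
gripper_width: 0.0852
finger_force: 0.0
```

Request:
{"method": "step_arm", "body": {
  "targets": [
    {"linear": [11,-16,-25],"turn": [0,0,0]},
    {"linear": [11,-16,-25],"turn": [0,0,0]},
    {"linear": [11,-16,-25],"turn": [0,0,0]},
    {"linear": [11,-16,-25],"turn": [0,0,0]},
    {"linear": [11,-16,-25],"turn": [0,0,0]}
  ]
}}

```text
time: 4.2
position: [0.4919, -0.3559, 0.1499]
tool_rot: [0.619, 0.785, 0.0, -0.0]
force: [1.1, -0.3, -0.1]
gripper_width: 0.0853
finger_force: 0.0
```

Run:
```python
from h import *
np.set_printoptions(precision=4,suppress=True)
o=bot.get_obs();print(o["q"],o["position"],o["tool_rot"],2*np.arctan2(o["tool_rot"][1],o["tool_rot"][0])-np.pi/2)
S=bot.get_image("side");T=bot.get_image("top")
A=cv2.resize(S["frame"][280:480,170:450],None,fx=2.5,fy=2.5,interpolation=3)[:,:,::-1]
cv2.imwrite("pics/s1.png",A)
for c,i in(("side",S),("top",T)): print(c,[(l["location"],l["confidence"]) for l in bot.spot_point(c,"eyepiece_loose")])
```

```text
[-0.1231  0.525   0.8809  1.8074 -0.4671  1.0326  1.1738] [ 0.4919 -0.3559  0.1499] [ 0.6195  0.785   0.     -0.0002] 0.23467079910810518
side [([301.6, 401.3], 0.78)]
top [([478.1, 297.1], 0.84)]
```

View pics/s1.png

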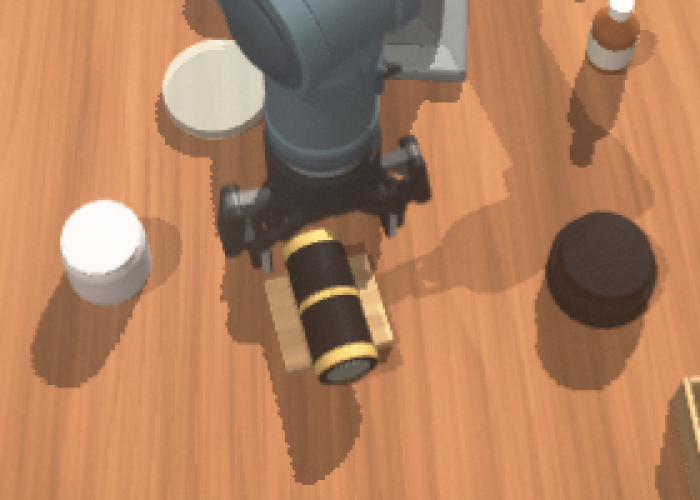

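Request:
{"method": "step_arm", "body": {
  "targets": [
    {"linear": [0,3,-35],"turn": [0,0,-0.01]},
    {"linear": [0,0,-35],"turn": [0,0,0]},
    {"linear": [0,0,-30],"turn": [0,0,0]},
    {"linear": [0,0,-25],"turn": [0,0,0]},
    {"linear": [0,0,0],"turn": [0,0,0]}
  ]
}}

```text
time: 4.9
position: [0.49, -0.3497, 0.0248]
tool_rot: [0.623, 0.782, 0.0, -0.002]
force: [-0.3, 1.5, 0.8]
gripper_width: 0.0856
finger_force: 0.0
```

Request:
{"method": "step_arm", "body": {
  "targets": [
    {"linear": [0,0,0],"turn": [0,0,0]},
    {"linear": [0,0,0],"turn": [0,0,0]},
    {"linear": [0,0,0],"turn": [0,0,0]},
    {"linear": [0,0,0],"turn": [0,0,0]},
    {"linear": [0,0,0],"turn": [0,0,0]}
  ],
  "hand": 1
}}

```text
time: 5.4
position: [0.493, -0.3539, 0.0293]
tool_rot: [0.624, 0.782, 0.001, 0.002]
force: [-1.2, 0.8, 6.4]
gripper_width: 0.0479
finger_force: 62.0
```

Request:
{"method": "step_arm", "body": {
  "targets": [
    {"linear": [0,0,0],"turn": [0,0,0]},
    {"linear": [0,0,0],"turn": [0,0,0]},
    {"linear": [0,0,0],"turn": [0,0,0]},
    {"linear": [0,0,0],"turn": [0,0,0]},
    {"linear": [0,0,0],"turn": [0,0,0]}
  ]
}}

```text
time: 5.9
position: [0.493, -0.3538, 0.0293]
tool_rot: [0.624, 0.782, 0.001, 0.002]
force: [-0.4, 1.3, 6.6]
gripper_width: 0.0479
finger_force: 62.0
```

Request:
{"method": "step_arm", "body": {
  "targets": [
    {"linear": [0,0,0],"turn": [0,0,0]},
    {"linear": [0,0,0],"turn": [0,0,0]},
    {"linear": [0,0,0],"turn": [0,0,0]},
    {"linear": [1,0,-4],"turn": [0,0,0]},
    {"linear": [0,0,-3],"turn": [0,0,0]}
  ],
  "hand": -1
}}

```text
time: 6.4
position: [0.4923, -0.3523, 0.0188]
tool_rot: [0.624, 0.782, 0.0, -0.0]
force: [1.1, 0.1, -0.1]
gripper_width: 0.0856
finger_force: 0.0
```

Request:
{"method": "step_arm", "body": {
  "targets": [
    {"linear": [0,0,0],"turn": [0,0,0]},
    {"linear": [0,0,0],"turn": [0,0,0]},
    {"linear": [0,0,0],"turn": [0,0,0]},
    {"linear": [0,0,0],"turn": [0,0,0]},
    {"linear": [0,0,0],"turn": [0,0,0]}
  ],
  "hand": 1
}}

```text
time: 6.9
position: [0.4922, -0.3529, 0.0195]
tool_rot: [0.624, 0.782, -0.0, 0.0]
force: [-0.7, -0.8, 0.1]
gripper_width: 0.0486
finger_force: 62.1
```

Request:
{"method": "step_arm", "body": {
  "targets": [
    {"linear": [0,0,0],"turn": [0,0,0]},
    {"linear": [0,0,0],"turn": [0,0,0]},
    {"linear": [0,0,0],"turn": [0,0,0]}
  ]
}}

```text
time: 7.2
position: [0.4922, -0.3529, 0.0195]
tool_rot: [0.624, 0.782, -0.0, 0.0]
force: [0.3, -0.8, 1.3]
gripper_width: 0.0484
finger_force: 62.1
```

Request:
{"method": "step_arm", "body": {
  "targets": [
    {"linear": [0,0,25],"turn": [0,0,0]},
    {"linear": [0,0,45],"turn": [0,0,-0.035]},
    {"linear": [0,10,45],"turn": [0,0,-0.035]},
    {"linear": [0,10,45],"turn": [0,0,-0.035]},
    {"linear": [0,10,45],"turn": [0,0,-0.035]}
  ]
}}

```text
time: 7.7
position: [0.4915, -0.3211, 0.2248]
tool_rot: [0.677, 0.736, 0.0, -0.001]
force: [0.7, 0.9, -1.1]
gripper_width: 0.0481
finger_force: 62.5
```

Request:
{"method": "step_arm", "body": {
  "targets": [
    {"linear": [14,40,15],"turn": [0,0,-0.035]},
    {"linear": [14,45,15],"turn": [0,0,-0.035]},
    {"linear": [14,45,15],"turn": [0,0,-0.035]},
    {"linear": [14,45,0],"turn": [0,0,-0.035]},
    {"linear": [14,45,0],"turn": [0,0,-0.035]}
  ]
}}

```text
time: 8.2
position: [0.5622, -0.0999, 0.2692]
tool_rot: [0.739, 0.674, 0.001, -0.001]
force: [0.5, -0.1, -2.4]
gripper_width: 0.0486
finger_force: 62.7
```

Request:
{"method": "step_arm", "body": {
  "targets": [
    {"linear": [0,30,0],"turn": [0,0,-0.035]},
    {"linear": [0,19,0],"turn": [0,0,0]},
    {"linear": [0,0,0],"turn": [0,0,0]},
    {"linear": [0,0,0],"turn": [0,0,0]}
  ]
}}

```text
time: 8.6
position: [0.5615, -0.0537, 0.2686]
tool_rot: [0.75, 0.662, -0.001, -0.0]
force: [-0.9, -0.1, -2.5]
gripper_width: 0.0482
finger_force: 62.7
```

```bash
cat > look.py <<'E'
from h import *
np.set_printoptions(precision=4,suppress=True)
o=bot.get_obs();print(o["q"],o["position"],o["tool_rot"],2*np.arctan2(o["tool_rot"][1],o["tool_rot"][0])-np.pi/2)
n,x,y,w,h,f=sys.argv[1:];x,y,w,h=map(int,(x,y,w,h))
S=bot.get_image("side");T=bot.get_image("top")
s=S["frame"][y:y+h,x:x+w]
cv2.imwrite(f"pics/{n}.png",cv2.resize(s,None,fx=float(f),fy=float(f),interpolation=3)[:,:,::-1])
cv2.imwrite(f"pics/{n}_top.png",T["frame"][:,:,::-1])
for k in("eyepiece_loose","eyepiece_near","eyepiece_far"):
    L=[bot.spot_point(c,k) for c in("side","top")]
    print(k,[[(np.round(l["location"],1).tolist(),round(l["confidence"],2)) for l in q] for q in L])
    if L[0] and L[1]: print(tri(ray(S,L[0][0]["location"]),ray(T,L[1][0]["location"])))
E
python3 look.py s2 250 150 160 150 4
```

```text
[-0.8824  0.3154  1.0916  1.8019 -0.298   1.2069  0.1723] [ 0.5615 -0.0537  0.2686] [ 0.7499  0.6615 -0.0007 -0.0002] -0.12509638342986373
eyepiece_loose [[([327.7, 207.7], 0.7), ([326.0, 285.6], 0.56)], []]
eyepiece_near [[([313.7, 235.5], 0.93), ([254.0, 266.3], 0.38)], []]
eyepiece_far [[([341.7, 241.0], 0.84)], []]
```

View pics/s2.png

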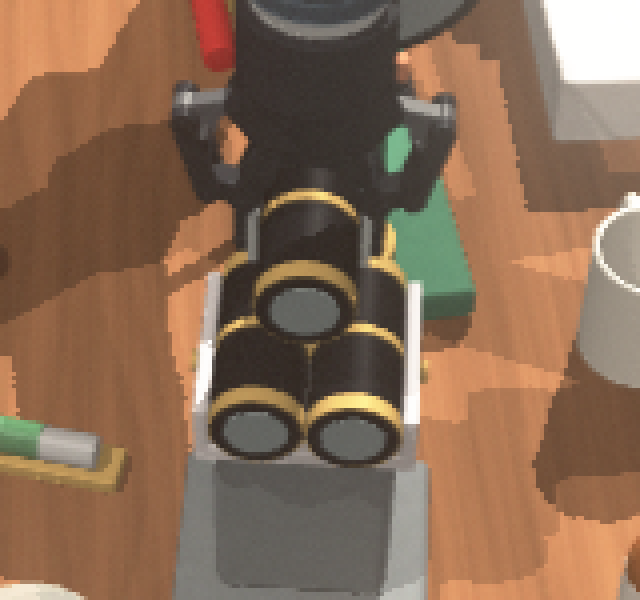

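Run:
```python
from h import *
S=bot.get_image("side")
c=np.array([.5618,-.0544]);a=-.125;R=np.array([[np.cos(a),-np.sin(a)],[np.sin(a),np.cos(a)]])
P=lambda x,y,z:proj(S,[*(c+R@[x,y]),z]).round(1)
print("loose",P(0,-.055,.286),"obs 326,227; +10mm y:",P(0,-.045,.286),"+10mm x",P(.01,-.055,.286))
print("near",P(-.0255,-.055,.195),"obs 314.2,258.5","+10y",P(-.0255,-.045,.195),"far",P(.0255,-.055,.195),"obs 338.8,259","+10x",P(-.0155,-.055,.195))
print("wall outer corners far/near y-end z.2",P(-.059,-.05,.2),P(.059,-.05,.2))
```

```text
loose [325.4 229.1] obs 326,227; +10mm y: [325.7 225.2] +10mm x [330.6 229.3]
near [312.2 257.2] obs 314.2,258.5 +10y [312.5 253.4] far [336.8 258.4] obs 338.8,259 +10x [317.1 257.4]
wall outer corners far/near y-end z.2 [296.3 253. ] [353.1 255.8]
```

Request:
{"method": "step_arm", "body": {
  "targets": [
    {"linear": [2.5,-4,-10],"turn": [0,0,0]},
    {"linear": [0,0,-16],"turn": [0,0,0]},
    {"linear": [0,0,-14],"turn": [0,0,0]},
    {"linear": [0,0,0],"turn": [0,0,0]},
    {"linear": [0,0,0],"turn": [0,0,0]}
  ]
}}

```text
time: 9.55
position: [0.564, -0.0574, 0.2282]
tool_rot: [0.75, 0.661, -0.001, -0.001]
force: [0.7, -0.5, -2.0]
gripper_width: 0.0483
finger_force: 62.6
```

Request:
{"method": "step_arm", "body": {
  "targets": [
    {"linear": [0,0,-3],"turn": [0,0,0]},
    {"linear": [0,0,-2],"turn": [0,0,0]},
    {"linear": [0,0,-1],"turn": [0,0,0]},
    {"linear": [0,0,0],"turn": [0,0,0]},
    {"linear": [0,0,0],"turn": [0,0,0]}
  ]
}}

```text
time: 10.05
position: [0.5648, -0.0575, 0.2235]
tool_rot: [0.75, 0.661, 0.0, 0.0]
force: [0.3, 0.4, -2.5]
gripper_width: 0.0483
finger_force: 62.6
```

Request:
{"method": "step_arm", "body": {
  "targets": [
    {"linear": [0,0,-2],"turn": [0,0,0]},
    {"linear": [0,0,0],"turn": [0,0,0]},
    {"linear": [0,0,0],"turn": [0,0,0]}
  ]
}}

```text
time: 10.35
position: [0.5649, -0.0575, 0.2215]
tool_rot: [0.75, 0.661, 0.0, 0.0]
force: [-0.3, 0.0, 0.3]
gripper_width: 0.0485
finger_force: 62.9
```

```bash
python3 look.py s3 250 150 160 150 4
```

```text
[-0.8236  0.3798  1.047   1.8455 -0.364   1.1256  0.2273] [ 0.5649 -0.0575  0.2215] [0.7502 0.6612 0.0002 0.    ] -0.1259608670317769
eyepiece_loose [[([331.2, 223.0], 0.74)], []]
eyepiece_near [[([315.7, 233.3], 0.89)], []]
eyepiece_far [[([339.0, 235.7], 0.63), ([329.8, 223.8], 0.22)], []]
```

View pics/s3.png

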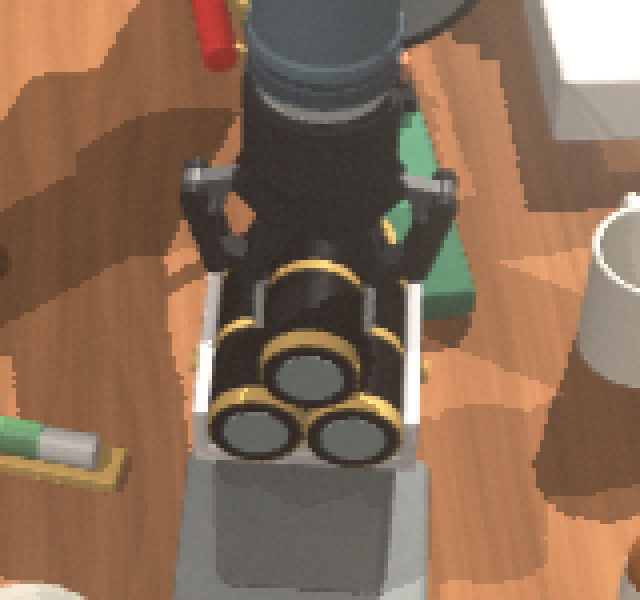

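Request:
{"method": "step_arm", "body": {
  "targets": [
    {"linear": [0,0,0],"turn": [0,0,0]},
    {"linear": [0,0,0],"turn": [0,0,0]},
    {"linear": [0,0,0],"turn": [0,0,0]},
    {"linear": [0,0,0],"turn": [0,0,0]},
    {"linear": [0,0,0],"turn": [0,0,0]}
  ],
  "hand": -1
}}

```text
time: 11.25
position: [0.5647, -0.0575, 0.2213]
tool_rot: [0.75, 0.661, 0.0, 0.0]
force: [-0.3, -0.1, -0.4]
gripper_width: 0.0852
finger_force: 0.0
```

Request:
{"method": "step_arm", "body": {
  "targets": [
    {"linear": [0,0,10],"turn": [0,0,0]},
    {"linear": [0,0,20],"turn": [0,0,0]},
    {"linear": [0,0,30],"turn": [0,0,0]},
    {"linear": [0,0,35],"turn": [0,0,0]},
    {"linear": [0,0,35],"turn": [0,0,0]}
  ]
}}

```text
time: 11.75
position: [0.5645, -0.0578, 0.3531]
tool_rot: [0.75, 0.661, 0.0, 0.0]
force: [-0.3, 0.2, 0.0]
gripper_width: 0.0853
finger_force: 0.0
```

```bash
python3 look.py s4 250 100 180 180 3
python3 - <<'E'
from h import *
T=bot.get_image("top");S=bot.get_image("side")
for n in("switch_handle","switch_pivot"):
    for c in("top","side"): print(n,c,bot.spot_point(c,n))
E
```

```text
[-0.9301  0.243   1.1402  1.6818 -0.2255  1.3617  0.1196] [ 0.5645 -0.0578  0.3531] [0.7504 0.661  0.0001 0.    ] -0.12659429321992843
eyepiece_loose [[([329.5, 224.8], 0.75), ([325.5, 178.9], 0.34)], [([152.0, 241.4], 0.35)]]
(array([ 0.6426,  0.4179, -0.2968]), np.float64(0.04160052130641795))
eyepiece_near [[([316.0, 238.7], 0.78)], []]
eyepiece_far [[([338.7, 241.0], 0.61)], []]
switch_handle top [{'location': [145.0, 278.8], 'confidence': 0.76}, {'location': [261.6, 157.5], 'confidence': 0.45}]
switch_handle side [{'location': [301.4, 153.5], 'confidence': 0.61}, {'location': [409.1, 236.8], 'confidence': 0.35}]
switch_pivot top [{'location': [153.3, 241.5], 'confidence': 0.93}]
switch_pivot side [{'location': [327.7, 166.0], 'confidence': 0.76}]
```

View pics/s4.png

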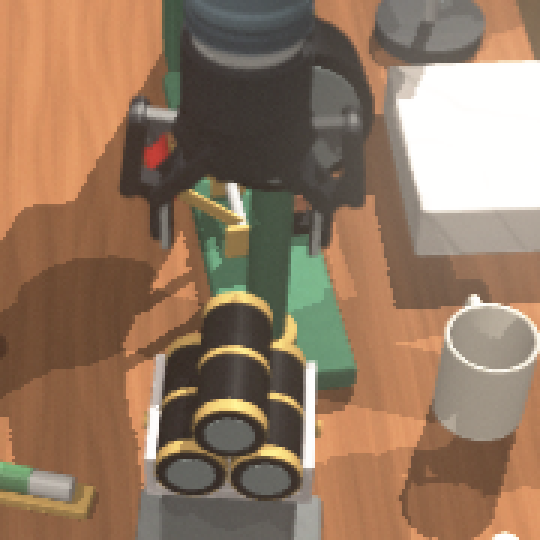

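Request:
{"method": "step_arm", "body": {
  "targets": [
    {"linear": [-27,20,0],"turn": [0,0,0.145]},
    {"linear": [-27,20,0],"turn": [0,0,0.145]},
    {"linear": [-27,20,0],"turn": [0,0,0.145]},
    {"linear": [-27,20,0],"turn": [0,0,0.145]},
    {"linear": [-27,20,0],"turn": [0,0,0.145]}
  ],
  "hand": 1
}}

```text
time: 12.95
position: [0.4286, 0.0429, 0.3514]
tool_rot: [0.464, 0.886, 0.001, -0.0]
force: [0.6, 0.1, -0.2]
gripper_width: 0.0125
finger_force: 0.0
```

Request:
{"method": "step_arm", "body": {
  "targets": [
    {"linear": [0,45,-5],"turn": [0,0,0.145]},
    {"linear": [0,45,-5],"turn": [0,0,0.145]},
    {"linear": [0,45,-5],"turn": [0,0,0.145]},
    {"linear": [0,45,-5],"turn": [0,0,0.145]},
    {"linear": [0,45,-5],"turn": [0,0,0.145]}
  ]
}}

```text
time: 13.45
position: [0.4296, 0.2692, 0.3264]
tool_rot: [0.12, 0.993, 0.001, 0.0]
force: [-0.0, -0.4, -0.0]
gripper_width: -0.0003
finger_force: 0.0
```

Request:
{"method": "step_arm", "body": {
  "targets": [
    {"linear": [2,9,-12],"turn": [0,0,0.066]},
    {"linear": [2,9,-12],"turn": [0,0,0.066]},
    {"linear": [2,9,-12],"turn": [0,0,0.066]},
    {"linear": [2,9,-12],"turn": [0,0,0.066]},
    {"linear": [2,9,-12],"turn": [0,0,0.066]}
  ]
}}

```text
time: 13.95
position: [0.4398, 0.3129, 0.2656]
tool_rot: [-0.043, 0.999, -0.0, -0.0]
force: [-0.1, 0.4, 0.0]
gripper_width: 0.0001
finger_force: 0.0
```

Run:
```python
from h import *
from scipy.spatial.transform import Rotation as Ro
np.set_printoptions(precision=3,suppress=True)
o=bot.get_obs();print(o["q"],o["position"]);print(Ro.from_quat(o["tool_rot"]).as_matrix())
T=bot.get_image("top");S=bot.get_image("side")
r=[ray(T,(153.3,241.5)),ray(S,(327.7,166))];print("pivot",tri(*r))
r=[ray(T,(145.0,278.8)),ray(S,(301.4,153.5))];print("handle",tri(*r))
```

```text
[-1.493  0.187  0.9    1.858 -0.158  1.172  1.117] [0.44  0.313 0.266]
[[-0.996 -0.086 -0.   ]
 [-0.086  0.996 -0.   ]
 [ 0.    -0.    -1.   ]]
pivot (array([0.602, 0.318, 0.061]), np.float64(0.005208421448808018))
handle (array([0.525, 0.32 , 0.108]), np.float64(0.00365408562383072))
```

Request:
{"method": "step_arm", "body": {
  "targets": [
    {"linear": [0,0,-10],"turn": [0.013,-0.149,0]},
    {"linear": [0,0,-10],"turn": [0.013,-0.149,0]},
    {"linear": [0,0,-10],"turn": [0.013,-0.149,0]},
    {"linear": [0,0,0],"turn": [0.013,-0.149,0]},
    {"linear": [0,0,0],"turn": [0.013,-0.149,0]}
  ]
}}

```text
time: 14.55
position: [0.4413, 0.3066, 0.2378]
tool_rot: [-0.033, 0.95, 0.005, 0.309]
force: [-0.5, -0.9, -0.6]
gripper_width: 0.0
finger_force: 0.0
```

```bash
cat > st.py <<'E'
from h import *
from scipy.spatial.transform import Rotation as Ro
np.set_printoptions(precision=3,suppress=True)
o=bot.get_obs();print(o["q"],o["position"]);print("tool z",Ro.from_quat(o["tool_rot"]).as_matrix()[:,2],o["force"])
E
python3 st.py
```

```text
[-1.7   -0.12   0.702  2.268  0.89   0.767  0.051] [0.441 0.307 0.238]
tool z [ 0.588  0.031 -0.808] [-0.485 -0.887 -0.562]
```

Request:
{"method": "step_arm", "body": {
  "targets": [
    {"linear": [5,1,-20],"turn": [0,0,0]},
    {"linear": [5,1,-25],"turn": [0,0,0]},
    {"linear": [5,1,-25],"turn": [0,0,0]},
    {"linear": [5,1,-25],"turn": [0,0,0]},
    {"linear": [0,0,0],"turn": [0,0,0]}
  ]
}}

```text
time: 15.05
position: [0.4609, 0.308, 0.1397]
tool_rot: [-0.034, 0.951, 0.0, 0.307]
force: [-0.1, -0.0, 0.2]
gripper_width: 0.0001
finger_force: 0.0
```

```bash
python3 st.py
```

```text
[-1.653  0.18   0.769  2.311  0.91   0.441 -0.063] [0.461 0.308 0.14 ]
tool z [ 0.584  0.021 -0.812] [-0.126 -0.042  0.218]
```

Request:
{"method": "step_arm", "body": {
  "targets": [
    {"linear": [5,2,-16],"turn": [0.01,-0.07,0]},
    {"linear": [5,2,-16],"turn": [0.01,-0.07,0]},
    {"linear": [8,1,-16],"turn": [0,0,0]},
    {"linear": [8,0,0],"turn": [0,0,0]},
    {"linear": [0,0,0],"turn": [0,0,0]}
  ]
}}

```text
time: 15.55
position: [0.4881, 0.3144, 0.1053]
tool_rot: [-0.029, 0.933, 0.007, 0.358]
force: [0.5, -0.3, 0.4]
gripper_width: 0.0003
finger_force: 0.0
```

```bash
python3 st.py; python3 look.py s5 220 80 200 150 4
```

```text
[-1.738  0.406  0.891  2.333  1.316  0.255 -0.58 ] [0.488 0.314 0.105]
tool z [ 0.668  0.034 -0.744] [ 0.46  -0.32   0.354]
[-1.7379  0.4056  0.8909  2.3325  1.3162  0.2555 -0.58  ] [0.4881 0.3144 0.1053] [-0.0292  0.9333  0.0072  0.3579] 1.6332677228255656
eyepiece_loose [[([329.1, 223.5], 0.8)], [([337.1, 248.6], 0.67)]]
(array([ 0.5638, -0.0548,  0.2395]), np.float64(0.008097386974093082))
eyepiece_near [[([300.8, 406.5], 0.74), ([408.4, 236.1], 0.65), ([315.8, 237.0], 0.56), ([409.3, 390.7], 0.56)], [([337.2, 264.6], 0.98), ([262.9, 158.1], 0.71)]]
(array([ 0.5618, -0.0918, -0.5638]), np.float64(0.14138231891765407))
eyepiece_far [[([339.0, 238.9], 0.77)], [([338.5, 235.9], 0.94)]]
(array([ 0.59  , -0.0589,  0.1938]), np.float64(0.0001089288294090829))
```

View pics/s5.png

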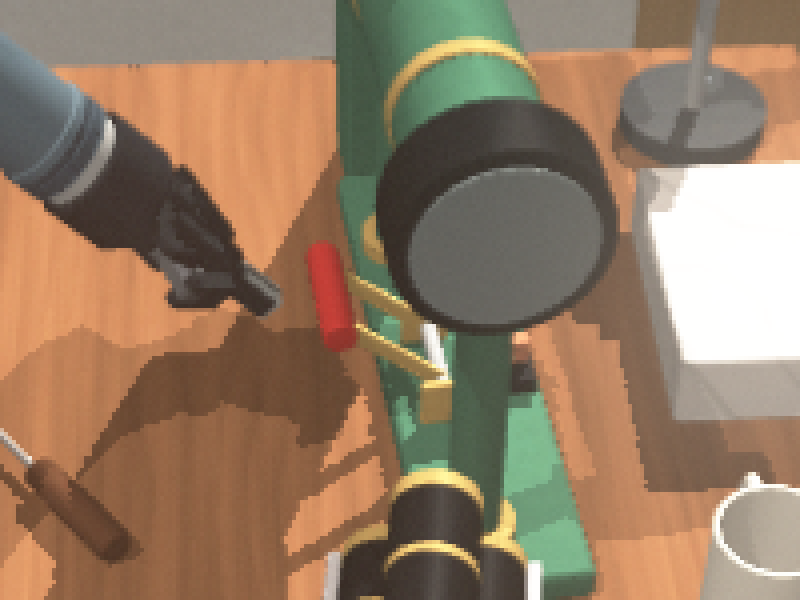

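Request:
{"method": "step_arm", "body": {
  "targets": [
    {"linear": [4,0,-12],"turn": [0,0,0]},
    {"linear": [10,1,-5],"turn": [0,0,0]},
    {"linear": [8,1,0],"turn": [0,0,0]},
    {"linear": [0,0,0],"turn": [0,0,0]}
  ]
}}

```text
time: 16.35
position: [0.5094, 0.316, 0.087]
tool_rot: [-0.03, 0.934, 0.007, 0.357]
force: [0.6, 0.6, -0.6]
gripper_width: 0.0003
finger_force: 0.0
```

```bash
python3 st.py
```

```text
[-1.705  0.516  0.913  2.301  1.429  0.157 -0.716] [0.509 0.316 0.087]
tool z [ 0.667  0.034 -0.745] [ 0.583  0.59  -0.642]
```

Request:
{"method": "step_arm", "body": {
  "targets": [
    {"linear": [8,1,6],"turn": [0,0,0]},
    {"linear": [10,1,9],"turn": [0,0,0]},
    {"linear": [10,1,8],"turn": [0,0,0]},
    {"linear": [0,0,0],"turn": [0,0,0]}
  ]
}}

```text
time: 16.75
position: [0.537, 0.3193, 0.1106]
tool_rot: [-0.029, 0.934, 0.008, 0.357]
force: [-1.4, -0.9, 0.7]
gripper_width: 0.0001
finger_force: 0.7
```

```bash
python3 st.py
```

```text
[-1.586  0.438  0.83   2.246  1.243  0.212 -0.442] [0.537 0.319 0.111]
tool z [ 0.666  0.036 -0.745] [-1.449 -0.885  0.703]
```

Request:
{"method": "step_arm", "body": {
  "targets": [
    {"linear": [12,1,4],"turn": [0,0,0]},
    {"linear": [12,1,4],"turn": [0,0,0]},
    {"linear": [12,1,2],"turn": [0,0,0]},
    {"linear": [0,0,0],"turn": [0,0,0]}
  ]
}}

```text
time: 17.15
position: [0.5733, 0.3217, 0.1201]
tool_rot: [-0.029, 0.934, 0.007, 0.357]
force: [0.9, -0.3, -0.1]
gripper_width: 0.0001
finger_force: 0.0
```

```bash
python3 st.py;  python3 look.py s6 220 80 200 150 4
```

```text
[-1.459  0.438  0.754  2.177  1.151  0.217 -0.29 ] [0.573 0.322 0.12 ]
tool z [ 0.666  0.034 -0.745] [ 0.877 -0.3   -0.144]
[-1.4587  0.4384  0.754   2.1769  1.1507  0.2168 -0.2904] [0.5733 0.3217 0.1201] [-0.0293  0.9336  0.007   0.3571] 1.6335334903322263
eyepiece_loose [[([329.6, 221.3], 0.7)], [([337.4, 250.8], 0.93)]]
(array([ 0.5618, -0.055 ,  0.2461]), np.float64(0.013800285089281186))
eyepiece_near [[([313.6, 237.1], 0.71), ([215.3, 385.6], 0.32)], [([336.1, 263.9], 0.76), ([188.4, 383.5], 0.62)]]
(array([ 0.5368, -0.0539,  0.1979]), np.float64(0.002179815910253353))
eyepiece_far [[([340.4, 236.8], 0.58)], [([337.0, 238.0], 0.83)]]
(array([ 0.5895, -0.0559,  0.1961]), np.float64(0.007363077017290925))
```

View pics/s6.png

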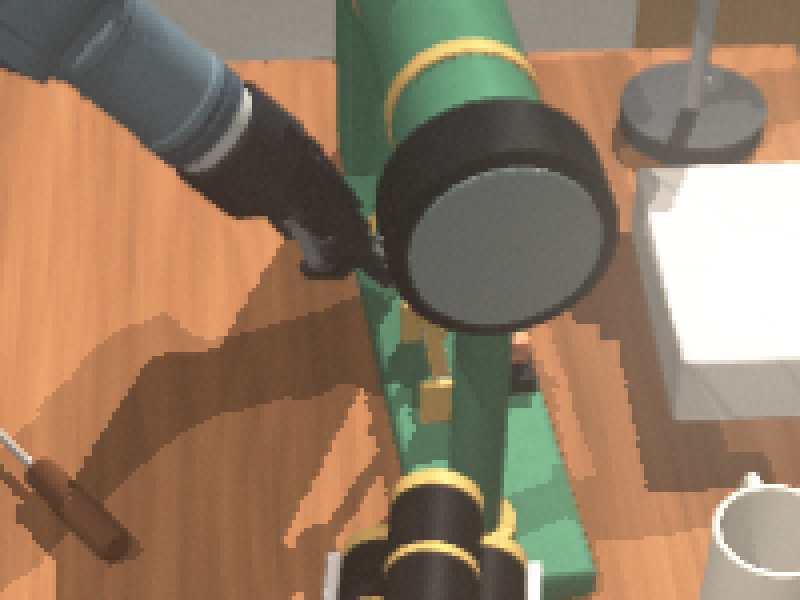

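Request:
{"method": "step_arm", "body": {
  "targets": [
    {"linear": [10,1,0],"turn": [0,0,0]},
    {"linear": [10,1,0],"turn": [0,0,0]},
    {"linear": [10,1,-1],"turn": [0,0,0]},
    {"linear": [0,0,0],"turn": [0,0,0]},
    {"linear": [0,0,0],"turn": [0,0,0]}
  ]
}}

```text
time: 18.05
position: [0.6021, 0.3249, 0.1183]
tool_rot: [-0.03, 0.934, 0.007, 0.357]
force: [0.9, -0.6, 0.3]
gripper_width: -0.0
finger_force: 0.0
```

```bash
python3 st.py; python3 look.py s7 220 80 200 150 4 >/dev/null
```

```text
[-1.365  0.468  0.7    2.12   1.1    0.202 -0.212] [0.602 0.325 0.118]
tool z [ 0.665  0.034 -0.746] [ 0.935 -0.579  0.257]
```

View pics/s7.png

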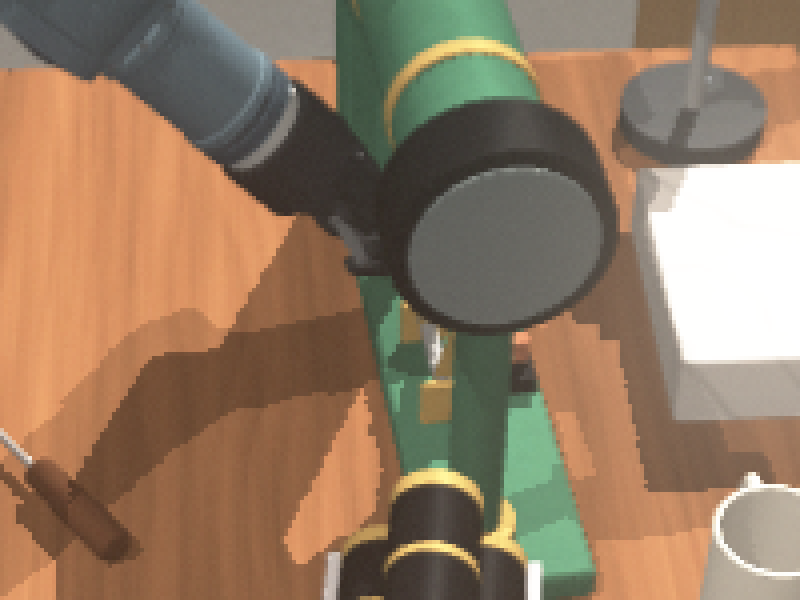

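Request:
{"method": "step_arm", "body": {
  "targets": [
    {"linear": [-20,-2,0],"turn": [0,0,0]},
    {"linear": [-25,-2,0],"turn": [0,0,0]},
    {"linear": [-30,-3,0],"turn": [0,0,0]},
    {"linear": [-30,-3,0],"turn": [0,0,0]},
    {"linear": [-20,-2,10],"turn": [0,0,0]}
  ]
}}

```text
time: 18.95
position: [0.4745, 0.3121, 0.1268]
tool_rot: [-0.032, 0.934, 0.005, 0.356]
force: [-0.1, 0.4, 0.4]
gripper_width: -0.0001
finger_force: 0.0
```

```bash
python3 st.py
python3 - <<'E'
from h import *
np.set_printoptions(precision=1,suppress=True)
S=bot.get_image("side");T=bot.get_image("top")
p=np.array([.598,.322]);a=.085;R=np.array([[np.cos(a),-np.sin(a)],[np.sin(a),np.cos(a)]])
F=lambda im,f,y,r:proj(im,[*(p+R@[r*np.sin(f),y]),.05+r*np.cos(f)])
for deg in(-50,0,50,40,30):
    f=np.radians(deg);print(deg,"side arm pts",[F(S,f,-.028,r) for r in(.03,.05,.07)],"handle side",F(S,f,0,.095),"ends",F(S,f,-.045,.095),"top",F(T,f,0,.095))
for c,im in(("side",S),("top",T)):
    print(c,bot.spot_point(c,"switch_handle"),bot.spot_in(c,"switch_handle"))
    hsv=cv2.cvtColor(im["frame"],cv2.COLOR_RGB2HSV); m=((hsv[...,0]<6)|(hsv[...,0]>174))&(hsv[...,1]>170)&(hsv[...,2]>60)
    n,l,st,ce=cv2.connectedComponentsWithStats(m.astype(np.uint8)); print("red",[(st[i].tolist()) for i in range(1,n) if st[i,4]>8])
# gold pixels near switch arms in side image, rows 140..185
hsv=cv2.cvtColor(S["frame"],cv2.COLOR_RGB2HSV)
for r in range(150,188,2):
    row=hsv[r,310:365]; print(r,[310+i for i in range(55) if 15<=row[i,0]<=28 and row[i,1]>110 and row[i,2]>90])
E
```

```text
[-1.74   0.288  0.852  2.346  1.23   0.36  -0.447] [0.474 0.312 0.127]
tool z [ 0.664  0.033 -0.747] [-0.124  0.363  0.372]
-50 side arm pts [array([320.6, 170.3]), array([315.1, 167.4]), array([309.5, 164.4])] handle side [301.1 153.7] ends [303.3 164.8] top [146.5 277.3]
0 side arm pts [array([328.9, 166.6]), array([329.1, 161.1]), array([329.3, 155.5])] handle side [327.8 141.5] ends [330.6 152.5] top [139.6 238. ]
50 side arm pts [array([337. , 168.7]), array([342.7, 164.7]), array([348.4, 160.6])] handle side [353.6 148.8] ends [356.9 159.6] top [142.8 204.9]
40 side arm pts [array([335.7, 167.8]), array([340.6, 163.2]), array([345.5, 158.5])] handle side [349.7 145.9] ends [352.9 156.8] top [141.4 209.4]
30 side arm pts [array([334.3, 167.2]), array([338.1, 162.1]), array([342. , 156.9])] handle side [345.  143.6] ends [348.1 154.5] top [140.3 215.2]
side [{'location': [353.7, 146.9], 'confidence': 0.59}] [{'location': [327.2, 166.5], 'confidence': 0.57}]
red []
top [] [{'location': [152.3, 247.3], 'confidence': 0.61}, {'location': [457.9, 189.0], 'confidence': 0.25}, {'location': [336.2, 248.4], 'confidence': 0.21}]
red []
150 []
152 []
154 []
156 [320, 321, 322]
158 [321, 322, 323]
160 [321, 322, 323]
162 [321, 322, 323, 330, 331]
164 [321, 322, 323, 324, 350]
166 []
168 []
170 []
172 [331, 332]
174 []
176 [325, 326, 327, 328, 329, 330, 331, 332]
178 [325, 326, 327, 328, 329, 330, 331, 332]
180 [326, 327, 328, 329, 330, 331, 332]
182 [326, 327, 328, 329, 330, 331, 332]
184 [325, 326, 327, 328, 329, 330, 331]
186 []
```

```bash
python3 -c "
from h import *
print(bot.close_job())"
```

```text
the job is handed in; nothing more can be done
None
```

The loose eyepiece is resting in the groove on the other two, let go. The switch was then thrown over and appears fully home at on: the last side view puts its handle where on should be, though the hood partly hides it. The job is handed in, and no verdict came back.

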